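Clip a spice shelf into a slotted counter rack

TASK

Pick up the white clip-on spice shelf by its orange tab, hook its two claws into the upper pair of slots in the rack's uprights, then press it down gently (feel your way: never harder than about 35 N on the rack) until the red catch snaps over its rear lug and it stays locked, level and flat against the uprights. Let go of it, and leave everything else on the counter where it stands.

Things in the scene. Friction and masses are not known exactly. Their poses are not given: they have to be found in the camera images.
- shelf: Loose white steel spice shelf, 0.2 to 0.3 kg, standing on its underside. Origin: underside, mid-width, in the plane of the back plate's REAR face; x points out of its back, y along its width, z up. Tray: x -85 to 0, y -75 to 75 mm, rim 18 mm high; back plate 6 mm thick (x -6 to 0), 60 mm high. Hang it with its x along the rack's x.
- tab (a point): Grip point of the orange tab on top of the shelf's back plate, at shelf (-6, 0, 105) mm. The tab spans x -12 to 0, y -25 to 25, z 56 to 120 mm: pinch it across its 12 mm thickness (along the shelf's x), at z 100 to 110 mm so that the fingers stay above the uprights.
- claw_l (a point): Lower end of the steel claw at the shelf's +y side, at shelf (7.5, 55, 28) mm. Each claw is 6 mm wide (y): a neck from x 0 to 9.5 at z 40 to 46 mm, whose end (x 5.5 to 9.5) turns down to z 28 mm.
- claw_r (a point): Lower end of the same claw at the -y side, at shelf (7.5, -55, 28) mm.
- lug (a point): Rear end of the straight lug between the claws, at shelf (12, 0, 43) mm; it spans x 0 to 12, y -9 to 9, z 40 to 46 mm.
- rack: Fixed rack: dark foot with two posts carrying two aluminium uprights, 30 mm wide, 98 mm tall, centred at y -55 and +55 mm. Origin: on the counter, mid-width, in the plane of the uprights' FRONT face; x points into the rack, z up. Each upright has an upper and a lower slot, 12 mm wide, 24 mm high, through its 4 mm front plate, with 16 mm of open space behind. The lower slots have no catch.
- sill_mid (a point): Point at rack (0, 0, 105) mm. The uprights are clamped at a height that is NOT measured: the lower edge (sill) of the upper slots lies anywhere from 15 mm below to 15 mm above this point; find it by feel or eye. Upright tops are 38 mm above the sill, the lower slots' sills 44 mm below it.
- foot (a point): Point on the foot at rack (-10, 0, 12) mm. The claws (18 mm high) enter the slots when the shelf's origin is 22 to 28 mm lower than the sill; otherwise they butt on the uprights with the origin at rack x = -9.5 mm. Fully down it hangs 40 mm below the sill, at x -1.5 to 0, y 0.
- seat (a joint): Yellow spring seat between the uprights, in m, pushed down by the shelf's lug: 0 up, 0.006 = claw necks rest on the sills. It needs 5 N to start, 8 N at 0.006; the shelf's weight alone does not press it. Locked, it stays at about 0.0045.
- catch (a joint): Red spring catch above the seat, in m, sliding along the rack's x: 0 out, 0.009 fully back (1.5 to 3 N). Its sloped nose, 7.5 mm behind the uprights' front face, is pushed back by the descending lug (a little already on entering low in the slots) and snaps out over it within 1.5 mm of fully down. Locking takes 8 to 20 N of push in all.
- jar_a: Spice jar with black cap, 44 mm across, 85 mm tall, origin under its centre; leave alone.
- jar_b: Spice jar with red cap, 44 mm across, 85 mm tall; leave alone.
- mug: Blue mug, 80 mm across, 90 mm tall; leave alone.
- ladle: Kitchen spoon lying on the counter; leave alone.
- tin: Tin, 68 mm across, 100 mm tall, on the left of the counter; leave alone.
- bowl: White bowl, 120 mm across, 50 mm tall; leave alone.
Mind the look-alikes: they are no part of the job. What is shaped like the shelf but pink is not meant.

How it is judged:
At the end, for the whole second after the job is handed in: Shelf released and still in the upper slots: seat held down over 3 mm, catch out to within 1.5 mm, shelf origin in rack frame x -4.5 to 2 mm, y within 6 mm, z 45 to 88 mm, upright and square to the rack within 4 degrees (0.07 rad) (value of joint seat above 0.003 m and value of joint catch below 0.0015 m and x of shelf in the frame of rack between -0.0045 and 0.002 m and y of shelf in the frame of rack between -0.006 and 0.006 m and z of shelf in the frame of rack between 0.045 and 0.088 m and angle between shelf's own z axis and vertical below 0.07 rad and angle between the x axis of shelf and the x axis of rack, either way round below 0.07 rad and linear speed of shelf below 0.02 m/s); the robot touches nothing.
It fails at once if the shelf is pushed against the rack with more than 40 N (contact force between shelf and rack above 40 N).
It fails at once if a jar, the mug, the spoon, the tin or the bowl is moved by more than 20 mm (distance of any of jar_a, jar_b, mug, ladle, tin, bowl from where it was at the start of the episode above 0.02 m).
It also fails if it takes over 48 s, if anything falls off the work surface, if the arm or the gripper's body presses on something with over 40 N, if the wrist force passes 120 N, or if a joint passes its speed limit or range.

ROBOT

A 6-joint arm with a two-finger parallel gripper is mounted at the origin on the work surface. World frame = base frame: x ahead of the robot, y to its left, z up, the work surface at z = 0. Lengths are in m, angles in rad, forces in N, time in s.
With the tool pointing down it reaches from about 0.3 to 0.85 m from the base axis. Payload 4.2 kg.
Tool frame: the origin (TCP) lies at the very end of the fingers, on their centre line; the grasp point (between the pads) lies 19 mm behind it; z points along the fingers, y is the direction in which the jaws open and shut (so a half turn about z gives the same grasp; the last joint's range is limited). The gripper opens to 91 mm and grips with 3 to 60 N. Pads are 32 mm wide; open, the fingers measure 118 mm over their backs; the gripper's body (76 mm by 178 mm) begins 60 mm behind the grasp point.
Start: joints at [-1.211, 0.32, 1.565, -0, 1.257, -0.02], TCP at [0.213, -0.534, 0.193] pointing down, gripper open.
Joint ranges: [-3.11, 3.11], [-0.84, 2.01], [0.21, 2.61], [-1.34, 4.49], [0.05, 2.63], [-2.56, 2.56]. Speed limits (rad/s): [2.57, 2.57, 3.14, 3.14, 3.14, 3.14].

INTERFACE

Orientations are given as a unit quaternion [w, x, y, z].
In Python, from workcell import arm gives the robot as it stands. The module is installed in compiled form; this text tells all that it offers.
- The arm moves only by the tool carry_out, never from a script. Its argument "deltas" is a list of rows, each an object with "linear": the shift along the world's x, y, z in mm, a list of three; "twist": the turn about the world's z in rad. In form: [{"linear": [dx, dy, dz], "twist": twist}, ...]. A call has 1 to 12 rows; each row shifts and turns the pose as measured when the row begins; what a row does not reach is not made up. A row lasts 1/10 s, in which the tool goes at most 50 mm and 8.59 degrees, less where a joint would pass 70% of its speed; a pose out of reach is approached as far as the arm can. A call with a gripper value outside its range is refused whole. "fingers" is the finger opening in mm, from 0 to 91.2, set as the call begins (left out, the last holds). The fingers move at their own pace and stop on an object; "grip_force" is the grip in N (left out, the last holds). Time passes only in rows, so rows that do not move let the fingers close. It gives the time, the measured TCP pose, the force and the opening at its end, in the units of the state.
- arm.get_state(): the state, without advancing time (a new reading comes with each control period).
- arm.get_image(name): name is "scene" or "top" or "wrist"; returns (picture, depth): 480x640x3 uint8, red, green, blue; 480x640 float32, m along the optical axis (not along the pixel's ray), 0 where there is no reading.
- arm.camera_info(name): a dict with "fovy" (degrees; the focal length in pixels is half the picture's height over the tangent of half this angle, whatever the lens; pixels are square), "cx", "cy" (the principal point, pixels), "position" and "attitude" of the camera in the world. Camera axes: x right, y down, z forward; pixel columns grow to the right and rows downward; lengths in m; the calibration is good to about 2 mm. A picture is of the moment at which its call begins: read the wrist's pose just before it. camera_info takes no time and is no camera call; for the wrist camera it gives the pose at the moment of the call.
- arm.close_job(): hands the job in, once; it reports no verdict.
The state is a dict: "t": time; "q": joint angles; "joint_velocities": joint speeds; "joint_torque": joint torques, N m; "position": TCP position; "tcp_rot": TCP orientation; "contact_force": force on the tool from outside, world axes, zero at the start; "torque": the same for the moment, N m; "gripper_width": opening from 0.0 (shut) to 1.0 (fully open).
Only numpy, scipy, OpenCV 4.12 (cv2) and the standard library are available. Lean on these libraries where they do the work, as an engineer would, in place of code of your own. Each camera call takes 0.05 s, during which the arm holds its last target. There are 200 camera calls.

## Working session

There is one attempt and no reset: what is moved stays moved. The work goes in short steps, Python scripts to look and compute and a tool call to move; the robot and the scene stay as the last step left them, time stands still between calls to the robot, and variables do not carry over. Pictures are saved under pics/ and viewed, about 8 in all and at most 12, crops included, and the job is handed in when it is done.

Besides the shell and the picture viewer there is one more tool, called after "Emit:" by a JSON object that holds its "method" and its "body". carry_out: Moves the arm, as the interface text tells. Its arguments: {"type":"object","properties":{"deltas":{"type":"array","items":{"type":"object","properties":{"linear":{"type":"array","items":{"type":"number"}},"twist":{"type":"number"}}}},"fingers":{"type":"number"},"grip_force":{"type":"number"}},"required":["deltas"]}

```bash
mkdir -p pics; cat > h.py <<'E'
import numpy as np, cv2
from workcell import arm
from scipy.spatial.transform import Rotation as R
def info(n):
    i=arm.camera_info(n); f=240/np.tan(np.radians(i["fovy"])/2)
    a=np.array(i["attitude"],float)
    M=a if a.shape==(3,3) else R.from_quat(a[[1,2,3,0]]).as_matrix()
    return f,i["cx"],i["cy"],np.array(i["position"]),M
def grab(n,tag):
    c=info(n); p,d=arm.get_image(n)
    cv2.imwrite(f"pics/{tag}.png",p[:,:,::-1]); np.savez(f"{tag}.npz",p=p,d=d,f=c[0],c=np.array(c[1:3]),pos=c[3],M=c[4])
def load(tag): return np.load(f"{tag}.npz")
def cloud(z):
    v,u=np.mgrid[:480,:640]; d=z["d"]
    P=np.stack([(u-z["c"][0])/z["f"]*d,(v-z["c"][1])/z["f"]*d,d],-1)
    return P@z["M"].T+z["pos"]
def proj(z,X):
    c=(np.array(X)-z["pos"])@z["M"]; return c[...,:2]/c[...,2:]*z["f"]+z["c"]
E
python3 - <<'E'
from h import *
for n in("scene","top","wrist"):
    grab(n,n+"0"); print(n,arm.camera_info(n))
s=arm.get_state(); print(s)
a=[cv2.imread(f"pics/{n}0.png") for n in("scene","top")]
E
```

```text
scene {'fovy': 48.38170204883552, 'cx': 316.43850720495846, 'cy': 241.59100221618678, 'position': array([1.29185414, 0.05714973, 0.94022699]), 'attitude': array([-0.24527981,  0.60835993,  0.69745654, -0.28860075])}
top {'fovy': 47.38683185650936, 'cx': 306.8295875657918, 'cy': 236.74523316399936, 'position': array([ 0.29263891, -0.06106535,  1.12995262]), 'attitude': array([-0.06494569,  0.70780162, -0.70026034,  0.06659115])}
wrist {'fovy': 67.02149189021894, 'cx': 319.4689724676481, 'cy': 240.93507188862347, 'position': array([ 0.27776736, -0.50872734,  0.38384902]), 'attitude': array([ 0.10331142,  0.82159788, -0.55624655, -0.06995317])}
{'t': 0.15, 'q': array([-1.21102029e+00,  3.20154709e-01,  1.56540372e+00, -2.09844070e-05,
        1.25743020e+00, -1.99943072e-02]), 'joint_velocities': array([-0.00026863, -0.0006608 , -0.00384708, -0.00054311, -0.00148977,
        0.00068881]), 'joint_torque': array([-5.93349455e-05, -4.12774479e+01, -2.32155132e+01,  7.28174346e-02,
        4.33569099e-02, -8.48718514e-05]), 'position': array([ 0.21300412, -0.53363445,  0.19190599]), 'tcp_rot': array([-6.86249547e-04,  9.82025064e-01,  1.88749269e-01, -1.27847068e-04]), 'contact_force': array([-1.00321995,  0.099788  ,  0.42806172]), 'torque': array([ 0.01742149, -0.00225361, -0.02690715]), 'gripper_width': 1.001779196513582}
```

View pics/scene0.png

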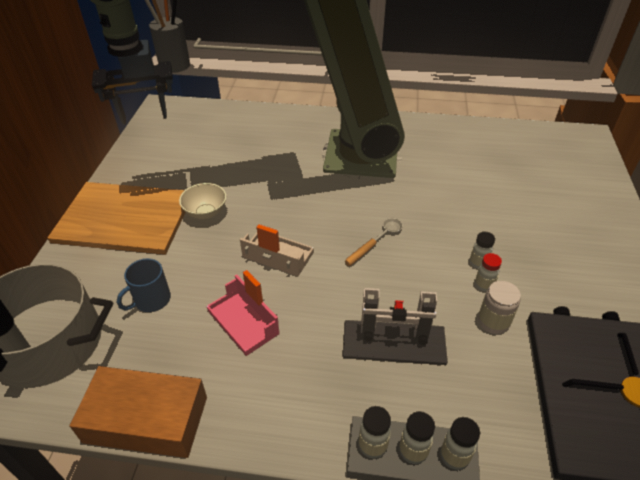

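View pics/top0.png

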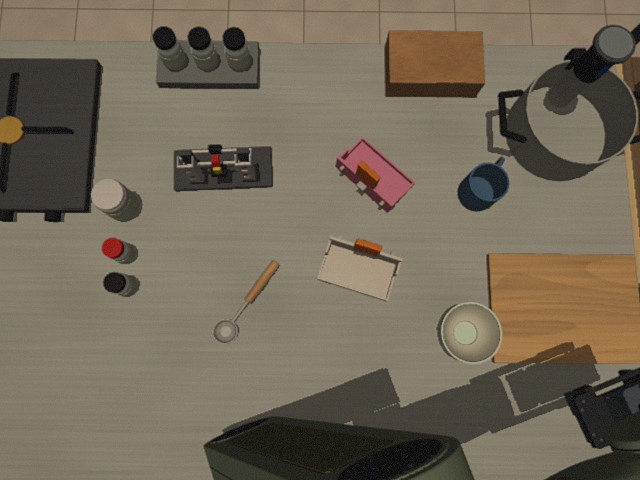

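Top view: two shelf shapes, white one at (360,265) with orange tab (368,247), and pink one at (375,175). White fits; rack at (222,167), only one. I'll check enlarged crops of the shelf and rack.

```bash
python3 - <<'E'
from h import *
t=cv2.imread("pics/top0.png"); s=cv2.imread("pics/scene0.png")
c=lambda i,x,y,w=100,h=75: cv2.resize(i[y:y+h,x:x+w],(400,300),interpolation=cv2.INTER_CUBIC)
o=np.vstack([np.hstack([c(t,172,130),c(t,312,225)]),np.hstack([c(s,345,283),c(s,230,215)])])
cv2.imwrite("pics/crop1.png",o)
z=load("top0"); P=cloud(z)
def st(m,n):
    Q=P[m]; print(n,m.sum(),Q.mean(0).round(4),Q.min(0).round(4),Q.max(0).round(4))
v,u=np.mgrid[:480,:640]
r=(u>165)&(u<280)&(v>135)&(v<200)
for a,b in((.02,.06),(.06,.1),(.1,.12),(.12,.14),(.14,.17)):
    st(r&(P[...,2]>a)&(P[...,2]<b),(a,b))
p=z["p"].astype(int); sh=(u>310)&(u<410)&(v>230)&(v<305)
org=sh&(p[...,0]>p[...,2]+80); st(org,"tab")
st(sh&(P[...,2]>.045)&(P[...,2]<.07)&~org,"plate"); st(r&(p[...,0]>p[...,1]+80),"red")
st(r&(p[...,0]>p[...,2]+80)&(p[...,1]>p[...,2]+60),"yel")
E
```

```text
(0.02, 0.06) 189 [0.6239 0.1204 0.0451] [0.6128 0.0473 0.0202] [0.6631 0.1871 0.0598]
(0.06, 0.1) 630 [0.6288 0.1193 0.0802] [0.6126 0.0476 0.0601] [0.6537 0.188  0.0999]
(0.1, 0.12) 578 [0.6423 0.1201 0.1112] [0.6129 0.0478 0.1   ] [0.6662 0.188  0.1199]
(0.12, 0.14) 391 [0.6343 0.1178 0.1283] [0.6128 0.0477 0.12  ] [0.664  0.1876 0.135 ]<stdin>:8: RuntimeWarning: Mean of empty slice.
  ret = um.true_divide(
Traceback (most recent call last):
ValueError: zero-size array to reduction operation minimum which has no identity
```

View pics/crop1.png

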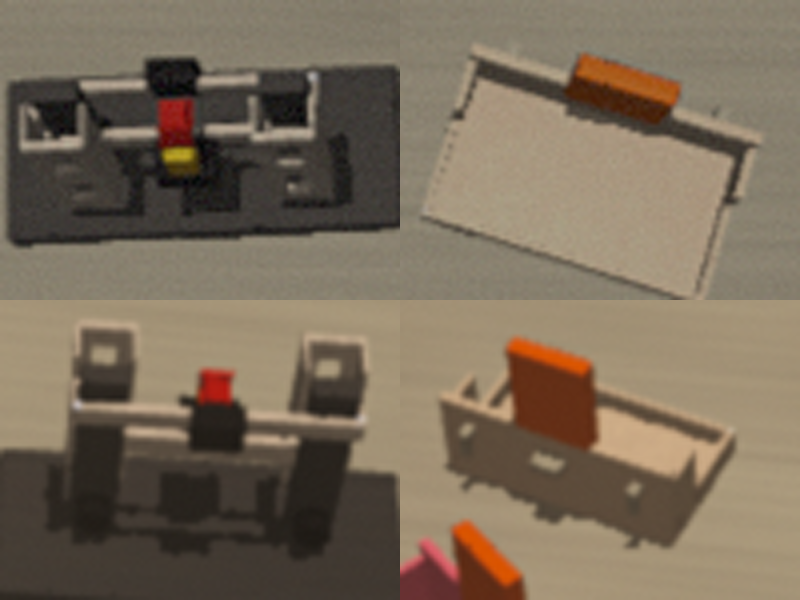

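Front of the rack faces the robot (−x): yellow seat on near side, red catch above, posts behind; the shelf's back with lug and claws faces +x (crop lower right shows the three rear stubs). The white shelf is confirmed.

```bash
python3 - <<'E'
from h import *
v,u=np.mgrid[:480,:640]
for n,rr,ss in(("top0",(165,280,135,200),(310,410,230,305)),("scene0",(340,450,283,365),(235,320,215,275))):
    z=load(n); P=cloud(z); p=z["p"].astype(int)
    print(n,"table z",np.median(P[...,2][(u>300)&(u<330)&(v>200)&(v<230)]), "nan0",(z["d"]==0).sum())
    box=lambda b:(u>b[0])&(u<b[1])&(v>b[2])&(v<b[3])
    def st(m,k):
        Q=P[m]
        if len(Q)<5: return print(k,len(Q))
        r=cv2.minAreaRect(Q[:,:2].astype(np.float32)*1000)
        print(k,len(Q),"z pct",np.percentile(Q[:,2],[2,50,98]).round(4),"rect mm",np.round(r[0],1),np.round(r[1],1),round(r[2],1), "med",np.median(Q,0).round(4))
    R_=box(rr); S=box(ss)
    red=(p[...,0]>2.2*p[...,1])&(p[...,0]>90); yel=(p[...,0]>2*p[...,2])&(p[...,1]>1.5*p[...,2])&(p[...,0]>90)
    st(R_&red,"red"); st(R_&yel,"yellow")
    st(R_&(P[...,2]>.126),"uptops"); 
    L=R_&(P[...,2]>.126)
    ym=.119
    st(L&(P[...,1]>.15),"up +y"); st(L&(P[...,1]<.09),"up -y")
    st(R_&(P[...,2]>.02),"rack all")
    org=S&(p[...,0]>p[...,2]*2.5)&(p[...,0]>90)
    st(org,"tab"); st(org&(P[...,2]>.112),"tabtop")
    st(S&(P[...,2]>.008)&(P[...,2]<.068),"shelf tray")
    st(S&(P[...,2]>.05)&(P[...,2]<.068)&~org,"plate")
    Q=P[R_&(P[...,2]>.02)][:,2]; print(np.histogram(Q,np.arange(.06,.15,.005)))
E
```

```text
top0 table z -3.5693002139014496e-05 nan0 1238
red 82 z pct [0.1015 0.1107 0.1152] rect mm [636.6 117.5] [23.1 13.4] 1.2 med [0.6363 0.1172 0.1107]
yellow 40 z pct [0.0883 0.0994 0.115 ] rect mm [626.  117.2] [12.9 16.4] 89.9 med [0.6231 0.1171 0.0994]
uptops 332 z pct [0.1265 0.1303 1.13  ] rect mm [503.3  18.8] [431.3 130.6] 37.6 med [0.6344 0.076  0.1303]
up +y 148 z pct [0.1265 0.1298 0.1338] rect mm [631.7 172.6] [37.5 29.7] 1.7 med [0.6353 0.1724 0.1298]
up -y 184 z pct [0.1265 0.1306 1.13  ] rect mm [471.4  12.5] [385.3  33.2] 17.5 med [0.632  0.0599 0.1306]
rack all 1823 z pct [0.0369 0.1049 0.1349] rect mm [505.6  17.4] [432.9 136.4] 37.7 med [0.6345 0.1177 0.1049]
tab 161 z pct [0.1146 0.1194 0.1232] rect mm [ 393.7 -115.1] [ 46.1 224.5] 50.3 med [ 0.4687 -0.1781  0.1194]
tabtop 161 z pct [0.1146 0.1194 0.1232] rect mm [ 393.7 -115.1] [ 46.1 224.5] 50.3 med [ 0.4687 -0.1781  0.1194]
shelf tray 886 z pct [0.0082 0.0227 0.0633] rect mm [ 439.7 -168.6] [150.1  95.2] 72.8 med [ 0.454  -0.1717  0.0227]
plate 241 z pct [0.0506 0.0592 0.0653] rect mm [ 460.8 -175.1] [149.8  33.2] 
[... 950 characters left out ...]
0.1054]
tab 485 z pct [0.061  0.0983 0.1222] rect mm [879.1 -88.4] [871.9  77.4] 14.3 med [ 0.4735 -0.177   0.0983]
tabtop 160 z pct [0.1122 0.1193 0.1233] rect mm [879.1 -88.4] [871.9  76.6] 14.4 med [ 0.4724 -0.1809  0.1193]
shelf tray 1319 z pct [0.0089 0.035  0.0637] rect mm [ 439.  -168.7] [154.3 100.3] 74.2 med [ 0.4698 -0.1607  0.035 ]
plate 265 z pct [0.0503 0.0568 0.063 ] rect mm [ 465.1 -176.4] [150.6  45.8] 73.7 med [ 0.4736 -0.1714  0.0568]
(array([ 85, 108,  88, 136,  41,  53,  45,  27, 106, 163, 271, 194, 110,
       170, 150,   1,   0]), array([0.06 , 0.065, 0.07 , 0.075, 0.08 , 0.085, 0.09 , 0.095, 0.1  ,
       0.105, 0.11 , 0.115, 0.12 , 0.125, 0.13 , 0.135, 0.14 , 0.145]))
```

Emit:
{"method": "carry_out", "body": {"deltas": [{"linear":[10,15,20],"twist":0.05},{"linear":[25,36,8],"twist":0.09},{"linear":[25,36,8],"twist":0.09},{"linear":[25,36,8],"twist":0.09},{"linear":[25,36,8],"twist":0.09},{"linear":[25,36,8],"twist":0.09},{"linear":[25,36,8],"twist":0.09},{"linear":[25,36,8],"twist":0.09},{"linear":[25,36,0],"twist":0.09},{"linear":[25,36,0],"twist":0.09},{"linear":[10,15,0],"twist":0.04},{"linear":[0,0,0],"twist":0}], "fingers": 60, "grip_force": 30}}

```text
t: 1.35
position: [0.4632, -0.164, 0.2667]
tcp_rot: [-0.002, 0.792, 0.611, -0.001]
contact_force: [-0.1, -0.9, -0.6]
gripper_width: 0.653
```

```bash
python3 - <<'E'
from h import *
grab("wrist","w1"); z=load("w1"); s=arm.get_state(); print(s["t"],s["position"],R.from_quat(s["tcp_rot"][[1,2,3,0]]).as_matrix().round(3).tolist(),s["q"].round(2),s["contact_force"],z["pos"])
print(proj(z,np.array([[.47,-.178,.12],[.44,-.17,0],[.62,.12,.13]])))
E
```

```text
1.4 [ 0.46260645 -0.16489116  0.26665177] [[0.256, 0.967, -0.005], [0.967, -0.256, 0.002], [0.0, -0.006, -1.0]] [-0.37  0.15  1.61 -0.    1.39 -0.11] [0.0822403  0.62185562 0.55392455] [ 0.48203319 -0.09795969  0.45867148]
[[ 330.24218164  234.87140584]
 [ 303.77403849  213.08871259]
 [ 431.89313043 -209.12866112]]
```

View pics/w1.png

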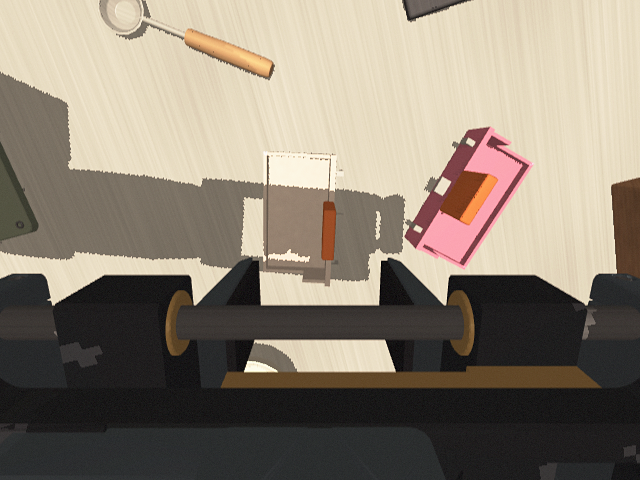

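Wrist view: white shelf at (300,215), nearly square to the tool, tab at (328,231); pink one on the right (470,195) stays clear. Measuring the tab and tray.

```bash
python3 - <<'E'
from h import *
z=load("w1"); P=cloud(z); p=z["p"].astype(int); v,u=np.mgrid[:480,:640]
def ray(z,uv,h):
    d=np.c_[(np.array(uv)-z["c"])/z["f"],np.ones(len(uv))]@z["M"].T; return z["pos"]+d*((h-z["pos"][2])/d[:,2])[:,None]
b=(u>312)&(u<345)&(v>190)&(v<275)
m=b&(p[...,0]>2.5*p[...,2])&(p[...,0]>60)
print("tab px",m.sum(),"z",np.percentile(P[m][:,2],[5,50,95]).round(4))
t=m&(P[...,2]>.112)
q=ray(z,np.c_[u[t],v[t]].astype(float),.12)[:,:2]
r=cv2.minAreaRect((q*1000).astype(np.float32)); print("tabtop rect",r, "mean",q.mean(0).round(4))
n=(u>255)&(u<345)&(v>145)&(v<290)&(P[...,2]>.045)&(P[...,2]<.07)&~m
r=cv2.minAreaRect((ray(z,np.c_[u[n],v[n]].astype(float),.06)[:,:2]*1000).astype(np.float32)); print("plate",n.sum(),r)
n=(u>255)&(u<345)&(v>145)&(v<290)&(P[...,2]>.006)&(P[...,2]<.07)&(P[...,2]<.2)
r=cv2.minAreaRect((P[n][:,:2]*1000).astype(np.float32)); print("tray",n.sum(),r)
cam=[]
# two fixed views: tab top, ray-based
for k,S in(("top0",(310,410,230,305)),("scene0",(235,320,215,275))):
    y=load(k); p2=y["p"].astype(int);Q=cloud(y)
    o=(u>S[0])&(u<S[1])&(v>S[2])&(v<S[3])&(p2[...,0]>2.5*p2[...,2])&(p2[...,0]>90)&(Q[...,2]>.112)&(Q[...,2]<.13)
    w=ray(y,np.c_[u[o],v[o]].astype(float),.12); print(k,w.mean(0).round(4),cv2.minAreaRect((w[:,:2]*1000).astype(np.float32)))
    U=[]
E
python3 - <<'E'
import cv2
i=cv2.imread('pics/w1.png')[140:300,240:360]; cv2.imwrite('pics/w1c.png',cv2.resize(i,(450,600),interpolation=cv2.INTER_NEAREST))
E
```

```text
tab px 719 z [0.0881 0.1194 0.1209]
tabtop rect ((468.6778869628906, -175.73953247070312), (52.54193115234375, 11.855298042297363), 72.87305450439453) mean [ 0.4685 -0.1765]
plate 780 ((463.7912292480469, -176.08688354492188), (149.45855712890625, 43.41771697998047), 72.8921127319336)
tray 2093 ((439.030517578125, -169.06515502929688), (150.35296630859375, 97.01811218261719), 73.07565307617188)
top0 [ 0.4687 -0.1781  0.12  ] ((468.75537109375, -177.951416015625), (48.453495025634766, 11.804874420166016), 73.16812896728516)
scene0 [ 0.4972 -0.1785  0.12  ] ((530.9537353515625, -175.34310913085938), (148.8093719482422, 48.73625946044922), 0.4315668046474457)
```

View pics/w1c.png

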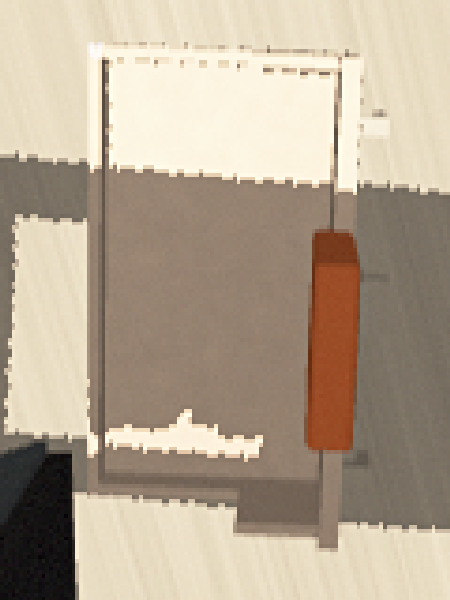

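Emit:
{"method": "carry_out", "body": {"deltas": [{"linear":[6,-12,-20],"twist":-0.038},{"linear":[0,0,-35],"twist":0},{"linear":[0,0,-35],"twist":0},{"linear":[0,0,-35],"twist":0},{"linear":[0,0,-30],"twist":0},{"linear":[0,0,-15],"twist":0},{"linear":[0,0,0],"twist":0},{"linear":[0,0,0],"twist":0}]}}

```text
t: 2.2
position: [0.4625, -0.1868, 0.092]
tcp_rot: [-0.0, 0.809, 0.587, -0.003]
contact_force: [-0.2, 0.3, 0.3]
gripper_width: 0.656
```

```bash
python3 - <<'E'
from h import *
s=arm.get_state(); m=R.from_quat(s["tcp_rot"][[1,2,3,0]]).as_matrix(); print(s["t"],s["position"],np.degrees(np.arctan2(m[1,1],m[0,1])),s["contact_force"])
E
```

```text
2.2 [ 0.46248525 -0.18681222  0.09196665] -18.05719204656614 [-0.20717744  0.29126556  0.30204598]
```

Emit:
{"method": "carry_out", "body": {"deltas": [{"linear":[6,10,-4],"twist":0.018},{"linear":[0,0,0],"twist":0}]}}

```text
t: 2.4
position: [0.4698, -0.1777, 0.0896]
tcp_rot: [0.001, 0.804, 0.594, -0.002]
contact_force: [-0.4, -0.0, 0.1]
gripper_width: 0.659
```

Emit:
{"method": "carry_out", "body": {"deltas": [{"linear":[0,0,-1],"twist":0},{"linear":[0,0,0],"twist":0},{"linear":[0,0,0],"twist":0},{"linear":[0,0,0],"twist":0},{"linear":[0,0,0],"twist":0},{"linear":[0,0,0],"twist":0}], "fingers": 5, "grip_force": 50}}

```text
t: 3.0
position: [0.4714, -0.1777, 0.0909]
tcp_rot: [0.004, 0.804, 0.595, -0.001]
contact_force: [-0.8, -0.2, 1.0]
gripper_width: 0.166
```

```bash
python3 - <<'E'
from h import *
# rack pose fit: chamfer-free, from upright top outlines in top & scene by height rays
v,u=np.mgrid[:480,:640]
for k,rr in(("top0",(165,280,135,200)),("scene0",(340,450,283,365))):
    z=load(k);P=cloud(z)
    B=(u>rr[0])&(u<rr[1])&(v>rr[2])&(v<rr[3])&(P[...,2]>.127)&(P[...,2]<.136)
    for s in(B&(P[...,1]>.15),B&(P[...,1]<.09)):
        d=np.c_[(np.c_[u[s],v[s]]-z["c"])/z["f"],np.ones(s.sum())]@z["M"].T
        h=P[s][:,2].mean(); X=z["pos"]+d*((.1305-z["pos"][2])/d[:,2])[:,None]
        r=cv2.minAreaRect((X[:,:2]*1000).astype(np.float32)); print(k,s.sum(),h.round(4),[np.round(a,1) for a in r])
E
```

```text
top0 142 0.1301 [array([631.2, 172.8]), array([36.1, 28.6]), np.float64(2.8)]
top0 137 0.1302 [array([636.9,  63.2]), array([36.3, 30.5]), np.float64(2.0)]
scene0 142 0.1301 [array([631.1, 173.5]), array([40.6, 31. ]), np.float64(2.6)]
scene0 136 0.1304 [array([636.5,  65. ]), array([39.8, 29.2]), np.float64(4.4)]
```

Emit:
{"method": "carry_out", "body": {"deltas": [{"linear":[0,0,20],"twist":0},{"linear":[0,0,35],"twist":0},{"linear":[0,0,20],"twist":0},{"linear":[5,15,0],"twist":0.02},{"linear":[12,36,0],"twist":0.045},{"linear":[12,36,0],"twist":0.045},{"linear":[12,36,0],"twist":0.045},{"linear":[12,36,0],"twist":0.045},{"linear":[12,36,0],"twist":0.045},{"linear":[12,36,0],"twist":0.045},{"linear":[7,20,0],"twist":0.03},{"linear":[0,0,0],"twist":0}]}}

```text
t: 4.2
position: [0.5529, 0.0829, 0.1629]
tcp_rot: [0.0, 0.696, 0.718, -0.004]
contact_force: [-1.1, 0.4, -1.5]
gripper_width: 0.122
```

```bash
cat >> h.py <<'E'
def st():
    s=arm.get_state(); m=R.from_quat(s["tcp_rot"][[1,2,3,0]]).as_matrix()
    print("t",s["t"],"pos",s["position"].round(4),"yaw",np.degrees(np.arctan2(m[1,1],m[0,1])).round(2),"toolz",m[:,2].round(3),"F",s["contact_force"].round(2),"T",s["torque"].round(3),"w",round(s["gripper_width"]*91.2,2))
E
python3 - <<'E'
from h import *
st(); grab("wrist","w2"); st()
E
```

```text
t 4.2 pos [0.5529 0.0829 0.1629] yaw 1.84 toolz [-0.006 -0.006 -1.   ] F [-1.11  0.35 -1.47] T [-0.019 -0.138  0.019] w 11.11
t 4.25 pos [0.5522 0.0816 0.1628] yaw 1.76 toolz [-0.007 -0.007 -1.   ] F [-1.53 -0.49 -2.13] T [-0.046 -0.177  0.055] w 11.39
```

View pics/w2.png

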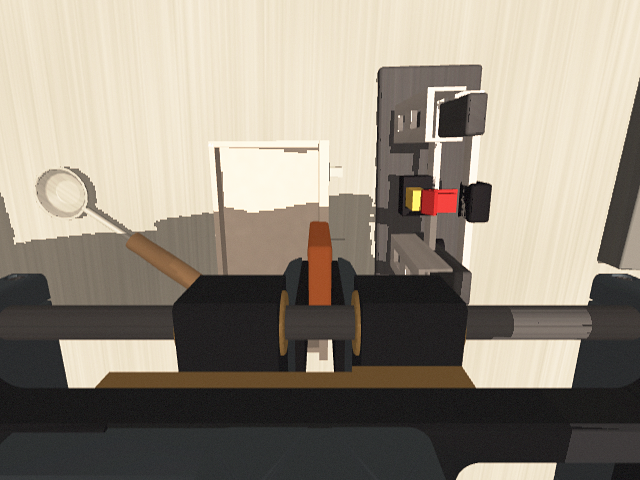

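Wrist view: shelf held level by its tab (318,270), back plate's end at (329,141), claw at (336,171); rack's +y upright top at (455,112), red catch at (440,201), yellow seat (414,199). Upright top and plate top are at about equal height, so I measure one against the other in this picture.

```bash
python3 - <<'E'
from h import *
z=load("w2"); P=cloud(z); v,u=np.mgrid[:480,:640]
def ray(uv,h):
    d=np.c_[(np.array(uv,float)-z["c"])/z["f"],np.ones(len(uv))]@z["M"].T; return z["pos"]+d*((h-z["pos"][2])/d[:,2])[:,None]
a=(u>405)&(u<500)&(v>70)&(v<145)&(P[...,2]>.124)&(P[...,2]<.138)
print("upright z",np.percentile(P[a][:,2],[5,25,50,75,95]).round(4))
h=np.median(P[a][:,2]); r=cv2.minAreaRect((ray(np.c_[u[a],v[a]],h)[:,:2]*1000).astype(np.float32)); print(r, cv2.boxPoints(r).round(1).tolist())
b=(u>300)&(u<335)&(v>135)&(v<225)&(P[...,2]>.115)&(P[...,2]<.145)
h=np.median(P[b][:,2]); print("plate z",np.percentile(P[b][:,2],[5,50,95]).round(4))
r=cv2.minAreaRect((ray(np.c_[u[b],v[b]],h)[:,:2]*1000).astype(np.float32)); print(r,cv2.boxPoints(r).round(1).tolist())
i=z["p"][60:280,300:500,::-1]; cv2.imwrite("pics/w2c.png",cv2.resize(i,(545,600),interpolation=cv2.INTER_NEAREST))
E
```

```text
upright z [0.1256 0.1289 0.1298 0.1306 0.1317]
((628.9443359375, 173.54397583007812), (36.76153564453125, 30.073514938354492), 2.8371355533599854) [[609.7999877929688, 187.6999969482422], [611.2999877929688, 157.60000610351562], [648.0, 159.39999389648438], [646.5999755859375, 189.5]]
plate z [0.1172 0.1273 0.1303]
((548.5791015625, 130.0948486328125), (16.368398666381836, 51.88994216918945), 2.2165050506591797) [[539.4000244140625, 155.6999969482422], [541.4000244140625, 103.9000015258789], [557.7999877929688, 104.5], [555.7999877929688, 156.3000030517578]]
```

View pics/w2c.png

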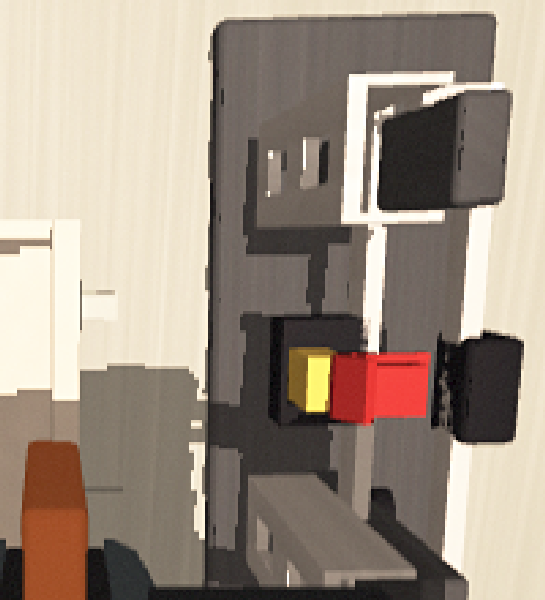

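```bash
python3 - <<'E'
from h import *
z=load("w2"); P=cloud(z)
def ray(uv,h):
    d=np.c_[(np.array(uv,float)-z["c"])/z["f"],np.ones(len(uv))]@z["M"].T; return z["pos"]+d*((h-z["pos"][2])/d[:,2])[:,None]
U=ray([[427.7,87.5],[425.5,141.4],[425.5,141.4]],.1298); print("upright front corners",U.round(4))
f=lambda a,b,c,d:np.median(P[c:d,a:b].reshape(-1,3),0).round(4)
print("plate strip",f(322,328,150,200),"left/right halves",f(322,328,145,165),f(322,328,185,205))
print("tray floor rear/front",f(300,315,155,195),f(230,245,155,195),"front rim",f(211,216,155,250),"claw",P[170:174,331:342].reshape(-1,3)[:, :].round(3)[::6].tolist(),"tabtop",f(312,324,228,236))
A=ray([[329.4,140.3],[329.4,206.7]],.131); print("plate rear edge",A.round(4))
st()
E
```

```text
upright front corners [[0.6119 0.1872 0.1298]
 [0.6139 0.1573 0.1298]
 [0.6139 0.1573 0.1298]]
plate strip [0.5544 0.1357 0.1273] left/right halves [0.5538 0.1479 0.1273] [0.5548 0.1233 0.1273]
tray floor rear/front [0.5415 0.1312 0.0715] [0.4877 0.1294 0.0722] front rim [0.4725 0.1064 0.0858] claw [[0.559, 0.138, 0.113], [0.563, 0.138, 0.114], [0.559, 0.137, 0.113], [0.563, 0.137, 0.114], [0.56, 0.136, 0.114], [0.564, 0.137, 0.113], [0.561, 0.136, 0.114], [0.565, 0.136, 0.113]] tabtop [0.5515 0.1065 0.1576]
plate rear edge [[0.5565 0.156  0.131 ]
 [0.5581 0.1163 0.131 ]]
t 4.25 pos [0.5522 0.0816 0.1628] yaw 1.76 toolz [-0.007 -0.007 -1.   ] F [-1.53 -0.49 -2.13] T [-0.046 -0.177  0.055] w 11.39
```

Emit:
{"method": "carry_out", "body": {"deltas": [{"linear":[10,12,0],"twist":0.01},{"linear":[10,12,0],"twist":0.005},{"linear":[10,11,0],"twist":0},{"linear":[0,0,0],"twist":0},{"linear":[0,0,0],"twist":0}]}}

```text
t: 4.75
position: [0.5844, 0.1164, 0.1619]
tcp_rot: [0.0, 0.692, 0.722, -0.006]
contact_force: [-0.6, -0.1, -1.6]
gripper_width: 0.121
```

```bash
python3 - <<'E'
from h import *
st(); grab("wrist","w3"); st()
z=load("w3"); P=cloud(z); print("table",np.median(P[20:60,100:200,2]), np.median(P[200:230,560:600,2]))
i=z["p"][60:360,260:500,::-1]; cv2.imwrite("pics/w3c.png",cv2.resize(i,(480,600),interpolation=cv2.INTER_CUBIC))
E
```

```text
t 4.75 pos [0.5844 0.1164 0.1619] yaw 2.44 toolz [-0.008 -0.009 -1.   ] F [-0.58 -0.11 -1.57] T [ 0.06  -0.162  0.032] w 11.03
t 4.8 pos [0.5844 0.1165 0.1619] yaw 2.44 toolz [-0.008 -0.009 -1.   ] F [-0.26  0.02 -2.42] T [ 0.028 -0.121  0.054] w 11.01
table -0.00046032229175557715 0.0042591319679671225
```

View pics/w3c.png

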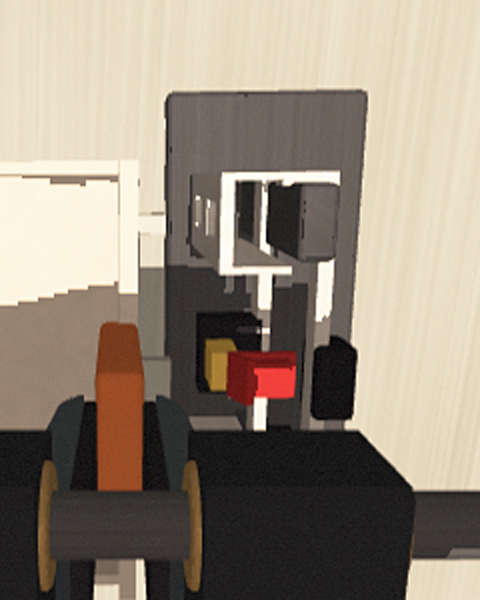

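```bash
python3 - <<'E'
from h import *
z=load("w3"); P=cloud(z); print("optical axis",z["M"][:,2].round(3))
def ray(uv,h):
    d=np.c_[(np.array(uv,float)-z["c"])/z["f"],np.ones(len(uv))]@z["M"].T; return z["pos"]+d*((h-z["pos"][2])/d[:,2])[:,None]
g=lambda x,y:[260+x/2,60+y/2]
zc=P[166:176,330:341,2]; print("claw z",np.median(zc)); print("plate z",np.median(P[145:200,321:327,2]),"upr",np.median(P[146:152,372:425,2]), np.median(P[150:190,370:375,2]))
print("claw rows",ray([g(150,212),g(150,233)],np.median(zc)).round(4))
print("upr corners",ray([g(221,172),g(217,272),g(339,172)],.1298).round(4))
print("plate rear",ray([g(139,160),g(139,290)],.1270).round(4))
for c in (334,337): print(z["p"][160:182,c].sum(1).tolist())
print(z["p"][140:204,371].sum(1).tolist())
s=z["p"][148:152,360:380].sum(2);print(s.tolist())
E
```

```text
optical axis [ 0.002 -0.257 -0.966]
claw z 0.11198746439419838
plate z 0.12615237894050207 upr 0.11713033274895042 0.13074171373758894
claw rows [[0.5918 0.1738 0.112 ]
 [0.5922 0.167  0.112 ]]
upr corners [[0.6117 0.1873 0.1298]
 [0.6128 0.1575 0.1298]
 [0.6467 0.1889 0.1298]]
plate rear [[0.5872 0.1898 0.127 ]
 [0.5891 0.1504 0.127 ]]
[660, 661, 660, 660, 659, 662, 614, 609, 693, 719, 712, 714, 711, 713, 711, 716, 639, 612, 661, 660, 658, 659]
[666, 669, 664, 669, 677, 644, 417, 515, 695, 717, 712, 711, 712, 707, 707, 709, 702, 674, 663, 669, 667, 665]
[319, 314, 322, 320, 315, 298, 645, 765, 765, 765, 765, 765, 763, 761, 761, 760, 760, 762, 762, 759, 757, 757, 758, 758, 758, 761, 761, 761, 758, 757, 754, 752, 748, 749, 748, 753, 752, 748, 748, 746, 746, 748, 753, 755, 755, 755, 752, 751, 749, 749, 744, 746, 747, 746, 744, 748, 730, 479, 129, 138, 150, 153, 158, 150]
[[285, 292, 290, 291, 291, 295, 293, 293, 295, 280, 393, 765, 760, 756, 756, 756, 758, 757, 752, 754], [289, 288, 294, 297, 288, 287, 294, 295, 300, 279, 453, 765, 757, 750, 751, 754, 757, 728, 686, 715], [289, 294, 279, 287, 293, 287, 288, 287, 289, 275, 451, 765, 755, 751, 749, 753, 760, 593, 326, 457], [290, 285, 284, 291, 288, 289, 291, 284, 286, 282, 448, 765, 754, 749, 749, 751, 762, 502, 100, 226]]
```

Emit:
{"method": "carry_out", "body": {"deltas": [{"linear":[6,1.3,0.5],"twist":0},{"linear":[6,0.8,0.5],"twist":0},{"linear":[3,0.2,0],"twist":0},{"linear":[3,0.2,0],"twist":0},{"linear":[0,0,0],"twist":0}]}}

```text
t: 5.3
position: [0.6037, 0.1178, 0.1634]
tcp_rot: [0.0, 0.692, 0.721, -0.006]
contact_force: [-0.4, -0.2, -1.9]
gripper_width: 0.122
```

```bash
python3 -c "
from h import *
st()"
```

```text
t 5.3 pos [0.6037 0.1178 0.1634] yaw 2.34 toolz [-0.008 -0.009 -1.   ] F [-0.37 -0.2  -1.92] T [ 0.023 -0.126  0.001] w 11.09
```

Emit:
{"method": "carry_out", "body": {"deltas": [{"linear":[1.5,0.1,0],"twist":0},{"linear":[1,0.1,0],"twist":0},{"linear":[0,0,0],"twist":0}]}}

```text
t: 5.6
position: [0.6061, 0.1178, 0.1633]
tcp_rot: [0.0, 0.693, 0.721, -0.006]
contact_force: [-0.4, 0.2, -1.6]
gripper_width: 0.124
```

```bash
python3 -c "
from h import *
st()"
```

```text
t 5.6 pos [0.6061 0.1178 0.1633] yaw 2.33 toolz [-0.008 -0.009 -1.   ] F [-0.44  0.24 -1.57] T [ 0.026 -0.122  0.025] w 11.32
```

Emit:
{"method": "carry_out", "body": {"deltas": [{"linear":[1,0.1,0],"twist":0},{"linear":[1,0.1,0],"twist":0},{"linear":[0,0,0],"twist":0}]}}

```text
t: 5.9
position: [0.6077, 0.118, 0.1633]
tcp_rot: [-0.0, 0.693, 0.721, -0.007]
contact_force: [-0.1, -0.9, -1.2]
gripper_width: 0.119
```

```bash
python3 - <<'E'
from h import *
st(); grab("wrist","w4"); z=load("w4")
i=z["p"][60:360,260:500,::-1]; cv2.imwrite("pics/w4c.png",cv2.resize(i,(480,600),interpolation=cv2.INTER_CUBIC))
E
```

```text
t 5.9 pos [0.6077 0.118  0.1633] yaw 2.34 toolz [-0.009 -0.009 -1.   ] F [-0.11 -0.86 -1.24] T [ 0.028 -0.056 -0.005] w 10.81
```

View pics/w4c.png

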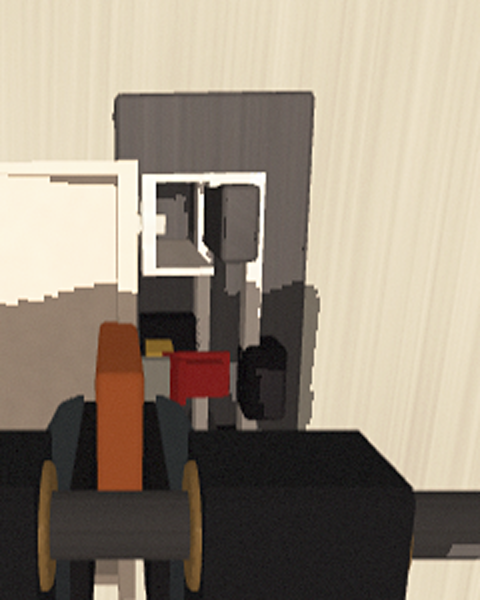

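Crop: claw tip visible behind the +y front plate at (158,224), plate-to-upright gap about 4 crop px (≈1.2 mm), lug under the red nose. Claws are in; start downwards.

Emit:
{"method": "carry_out", "body": {"deltas": [{"linear":[0.8,0,0],"twist":0.006},{"linear":[0.3,0,-2],"twist":0},{"linear":[0,0,-2],"twist":0},{"linear":[0,0,-2],"twist":0},{"linear":[0,0,0],"twist":0}]}}

```text
t: 6.45
position: [0.6085, 0.1179, 0.1609]
tcp_rot: [0.0, 0.69, 0.724, -0.006]
contact_force: [-1.6, 0.4, -2.8]
gripper_width: 0.121
```

```bash
python3 -c "
from h import *
st()"
```

```text
t 6.45 pos [0.6085 0.1179 0.1609] yaw 2.71 toolz [-0.007 -0.009 -1.   ] F [-1.59  0.36 -2.76] T [ 0.002  0.34  -0.011] w 11.04
```

Emit:
{"method": "carry_out", "body": {"deltas": [{"linear":[0,0,-3],"twist":0},{"linear":[0,0,-3],"twist":0},{"linear":[0,0,0],"twist":0}]}}

```text
t: 6.75
position: [0.6094, 0.1181, 0.1608]
tcp_rot: [0.002, 0.69, 0.724, -0.003]
contact_force: [-2.7, -0.6, -2.6]
gripper_width: 0.126
```

```bash
python3 -c "
from h import *
st()"
```

```text
t 6.75 pos [0.6094 0.1181 0.1608] yaw 2.71 toolz [-0.001 -0.008 -1.   ] F [-2.65 -0.58 -2.58] T [-0.091  0.365  0.018] w 11.45
```

Emit:
{"method": "carry_out", "body": {"deltas": [{"linear":[0,0,-3],"twist":0}]}}

```text
t: 6.85
position: [0.6095, 0.1182, 0.1582]
tcp_rot: [0.002, 0.69, 0.724, -0.003]
contact_force: [-1.4, 0.8, -0.6]
gripper_width: 0.122
```

```bash
python3 -c "
from h import *
st()"
```

```text
t 6.85 pos [0.6095 0.1182 0.1582] yaw 2.72 toolz [-0.    -0.008 -1.   ] F [-1.35  0.81 -0.56] T [0.007 0.254 0.125] w 11.1
```

Emit:
{"method": "carry_out", "body": {"deltas": [{"linear":[0,0,-3],"twist":0}]}}

```text
t: 6.95
position: [0.6093, 0.1182, 0.1545]
tcp_rot: [0.002, 0.69, 0.724, -0.003]
contact_force: [-1.3, 0.0, 2.9]
gripper_width: 0.121
```

```bash
python3 -c "
from h import *
st()"
```

```text
t 6.95 pos [0.6093 0.1182 0.1545] yaw 2.72 toolz [-0.001 -0.008 -1.   ] F [-1.27  0.02  2.86] T [-0.09   0.33   0.028] w 11.0
```

Emit:
{"method": "carry_out", "body": {"deltas": [{"linear":[0,0,-2.5],"twist":0}]}}

```text
t: 7.05
position: [0.6093, 0.1183, 0.1518]
tcp_rot: [0.002, 0.69, 0.724, -0.003]
contact_force: [-3.2, -1.1, 5.4]
gripper_width: 0.122
```

```bash
python3 -c "
from h import *
st()"
```

```text
t 7.05 pos [0.6093 0.1183 0.1518] yaw 2.73 toolz [-0.001 -0.008 -1.   ] F [-3.22 -1.11  5.41] T [-0.062  0.365 -0.016] w 11.15
```

Emit:
{"method": "carry_out", "body": {"deltas": [{"linear":[0,0,-2],"twist":0}]}}

```text
t: 7.15
position: [0.6095, 0.1183, 0.1499]
tcp_rot: [0.002, 0.69, 0.724, -0.003]
contact_force: [-2.4, 0.1, 4.4]
gripper_width: 0.116
```

```bash
python3 -c "
from h import *
st()"
```

```text
t 7.15 pos [0.6095 0.1183 0.1499] yaw 2.73 toolz [-0.001 -0.008 -1.   ] F [-2.36  0.14  4.43] T [-0.09   0.38   0.035] w 10.54
```

Emit:
{"method": "carry_out", "body": {"deltas": [{"linear":[0,0,-2],"twist":0}]}}

```text
t: 7.25
position: [0.6098, 0.1181, 0.1483]
tcp_rot: [0.003, 0.69, 0.724, -0.003]
contact_force: [-4.6, -2.1, 15.1]
gripper_width: 0.123
```

```bash
python3 -c "
from h import *
st()"
```

```text
t 7.25 pos [0.6098 0.1181 0.1483] yaw 2.73 toolz [-0.    -0.008 -1.   ] F [-4.61 -2.1  15.07] T [-0.229  0.668 -0.035] w 11.2
```

Emit:
{"method": "carry_out", "body": {"deltas": [{"linear":[0,0,-1],"twist":0}]}}

```text
t: 7.35
position: [0.6101, 0.1181, 0.1485]
tcp_rot: [0.003, 0.69, 0.724, -0.002]
contact_force: [-3.1, -0.9, 10.5]
gripper_width: 0.121
```

```bash
python3 - <<'E'
from h import *
st(); grab("wrist","w5"); st(); z=load("w5")
i=z["p"][60:360,260:500,::-1]; cv2.imwrite("pics/w5c.png",cv2.resize(i,(480,600),interpolation=cv2.INTER_CUBIC))
P=cloud(z); print("plate z",np.median(P[145:200,320:326,2]))
E
```

```text
t 7.35 pos [0.6101 0.1181 0.1485] yaw 2.73 toolz [ 0.001 -0.008 -1.   ] F [-3.12 -0.91 10.52] T [-0.164  0.739  0.016] w 11.01
t 7.4 pos [0.6101 0.1181 0.1485] yaw 2.73 toolz [ 0.001 -0.008 -1.   ] F [-3.06 -1.37  7.65] T [-0.156  0.638 -0.006] w 11.28
plate z 0.11289515590226698
```

View pics/w5c.png

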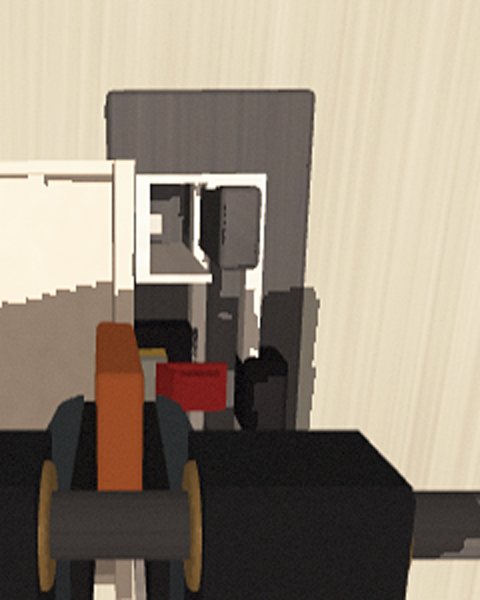

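Emit:
{"method": "carry_out", "body": {"deltas": [{"linear":[0,0,-2.5],"twist":0}]}}

```text
t: 7.5
position: [0.6106, 0.1181, 0.1484]
tcp_rot: [0.004, 0.69, 0.724, -0.001]
contact_force: [-6.7, -0.3, 19.0]
gripper_width: 0.121
```

```bash
cat > red.py <<'E'
from h import *
import sys
def red(k):
    z=load(k); P=cloud(z); p=z["p"].astype(int); v,u=np.mgrid[:480,:640]
    m=(u>330)&(u<460)&(v>180)&(v<290)&(p[...,0]>2.5*p[...,1])&(p[...,0]>2.5*p[...,2])&(p[...,0]>60)&(P[...,2]>.108)&(P[...,2]<.122)
    d=np.c_[(np.c_[u[m],v[m]]-z["c"])/z["f"],np.ones(m.sum())]@z["M"].T
    X=z["pos"]+d*((.115-z["pos"][2])/d[:,2])[:,None]
    print(k,m.sum(),"red x range",np.percentile(X[:,0],[2,50,98]).round(4),"z",np.percentile(P[m][:,2],[5,50,95]).round(4))
for k in sys.argv[1:]: red(k)
E
python3 - <<'E'
from h import *
st(); grab("wrist","w6"); st(); z=load("w6"); P=cloud(z); print("plate z",np.median(P[145:200,320:326,2]))
E
python3 red.py w2 w3 w4 w5 w6
```

```text
t 7.5 pos [0.6106 0.1181 0.1484] yaw 2.72 toolz [ 0.004 -0.008 -1.   ] F [-6.71 -0.31 18.96] T [-0.17   1.143  0.025] w 11.07
t 7.55 pos [0.6106 0.1181 0.1485] yaw 2.72 toolz [ 0.004 -0.007 -1.   ] F [-5.32 -0.77 13.25] T [-0.228  0.966  0.011] w 11.0
plate z 0.11290937733732102
w2 601 red x range [0.623  0.6314 0.6418] z [0.1089 0.1116 0.1143]
w3 546 red x range [0.6238 0.632  0.6423] z [0.1089 0.1116 0.1143]
w4 506 red x range [0.625  0.6331 0.6427] z [0.1097 0.1116 0.1145]
w5 506 red x range [0.6246 0.6343 0.6428] z [0.1095 0.1116 0.1142]
w6 492 red x range [0.6246 0.6345 0.6428] z [0.1094 0.1116 0.1143]
```

Bottomed (z unchanged between 15 and 19 N), shelf origin by camera ≈39 mm below the sill, catch nose back out within <1 mm of its free position. Relax, release, and rise.

Emit:
{"method": "carry_out", "body": {"deltas": [{"linear":[0,0,0],"twist":0},{"linear":[0,0,0],"twist":0},{"linear":[0,0,0],"twist":0}]}}

```text
t: 7.85
position: [0.6099, 0.1183, 0.1503]
tcp_rot: [0.004, 0.69, 0.724, -0.001]
contact_force: [-2.0, -0.9, 3.2]
gripper_width: 0.12
```

Emit:
{"method": "carry_out", "body": {"deltas": [{"linear":[0,0,0],"twist":0},{"linear":[0,0,0],"twist":0},{"linear":[0,0,0],"twist":0},{"linear":[0,0,0],"twist":0},{"linear":[0,0,0],"twist":0}], "fingers": 50}}

```text
t: 8.35
position: [0.612, 0.1184, 0.148]
tcp_rot: [0.005, 0.69, 0.724, -0.0]
contact_force: [-0.3, -1.6, -1.0]
gripper_width: 0.525
```

```bash
python3 - <<'E'
from h import *
st(); grab("wrist","w7"); z=load("w7"); P=cloud(z); print("plate z",np.median(P[145:200,320:326,2]))
E
python3 red.py w6 w7
```

```text
t 8.35 pos [0.612  0.1184 0.148 ] yaw 2.71 toolz [ 0.006 -0.007 -1.   ] F [-0.25 -1.64 -0.98] T [ 0.011 -0.084 -0.016] w 47.87
plate z 0.1140725380862488
w6 492 red x range [0.6246 0.6345 0.6428] z [0.1094 0.1116 0.1143]
w7 590 red x range [0.6247 0.6329 0.6427] z [0.1094 0.1116 0.1144]
```

Emit:
{"method": "carry_out", "body": {"deltas": [{"linear":[0,0,20],"twist":0},{"linear":[0,0,35],"twist":0},{"linear":[-10,0,40],"twist":0},{"linear":[-30,0,30],"twist":0},{"linear":[-40,0,10],"twist":0},{"linear":[-40,0,0],"twist":0},{"linear":[-40,0,0],"twist":0},{"linear":[-40,0,0],"twist":0},{"linear":[0,0,0],"twist":0},{"linear":[0,0,0],"twist":0}]}}

```text
t: 9.4
position: [0.4054, 0.1179, 0.2861]
tcp_rot: [0.005, 0.69, 0.723, 0.001]
contact_force: [-0.4, -0.5, -0.5]
gripper_width: 0.549
```

```bash
python3 - <<'E'
from h import *
st(); grab("scene","s8"); grab("top","t8")
v,u=np.mgrid[:480,:640]
z=load("s8");P=cloud(z)
a=z["p"][210:370,330:460,::-1]; b=load("t8")["p"][120:280,160:290,::-1]
o=np.hstack([cv2.resize(i,(400,492),interpolation=cv2.INTER_CUBIC) for i in(a,b)]); cv2.imwrite("pics/fin.png",o)
z=load("t8");P=cloud(z);B=(u>150)&(u<290)&(v>140)&(v<260)
T=B&(P[...,0]<.612)&(P[...,0]>.51)&(P[...,2]>.048)&(P[...,2]<.08)
Q=P[T]; r=cv2.minAreaRect((Q[:,:2]*1000).astype(np.float32)); print("tray",len(Q),r,"floor z",np.median(Q[:,2]))
F=Q[(Q[:,2]<.066)&(abs(Q[:,1]-.117)<.06)&(Q[:,0]<.6)&(Q[:,0]>.535)]
c,*_=np.linalg.lstsq(np.c_[F[:,:2],np.ones(len(F))],F[:,2],rcond=None); print("floor slope",c[:2])
E
```

```text
t 9.4 pos [0.4054 0.1179 0.2861] yaw 2.67 toolz [ 0.009 -0.005 -1.   ] F [-0.43 -0.52 -0.54] T [-0.021 -0.101 -0.055] w 50.08
tray 2349 ((571.1884155273438, 112.70297241210938), (81.58700561523438, 149.88912963867188), 1.0112539529800415) floor z 0.05782707074280036
floor slope [ 0.02204287 -0.00095407]
```

View pics/fin.png

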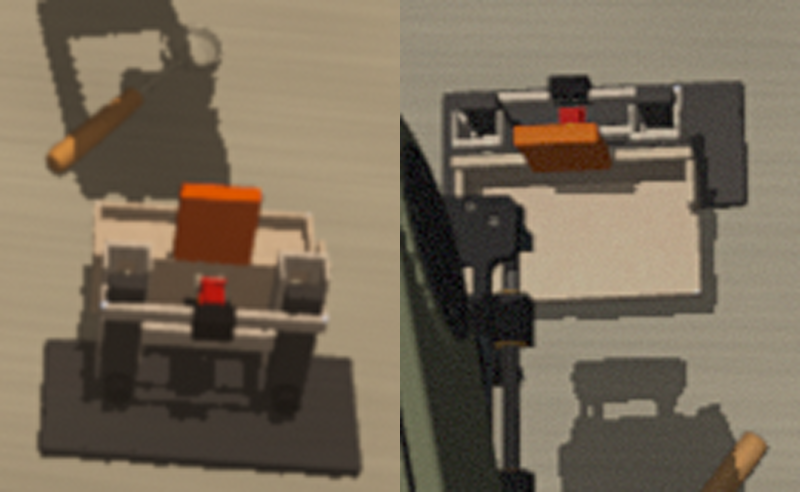

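```bash
python3 -c "
from h import *
st(); print(arm.close_job())"
```

```text
t 9.5 pos [0.4061 0.1179 0.2858] yaw 2.64 toolz [ 0.008 -0.006 -1.   ] F [0.74 0.22 0.54] T [-0.027 -0.154  0.011] w 50.08
the job is handed in; nothing more can be done
None
```

I hung the white shelf in the upper slots, pressed it down until it locked, let go and handed the job in at about 9.5 s. No verdict is reported.

I pinched it by the orange tab, measured it against the rack with the wrist camera and slid both claws in with no butting force. I then lowered it in 2–3 mm steps, and the highest force I read while pressing was about 19 N. I only read force at the end of a row, so a brief peak could be higher.

- **Seat:** pressed down, the shelf stood about 39 mm below the sill as measured. On release it rose only about 1.2 mm, which fits being locked at about 0.0045 m. An unlocked shelf would have risen about 6 mm.
- **Catch:** the red nose is within about 1 mm of its free position.
- **Fit to the rack:** the last picture shows the back plate against the uprights. The tray tilts about 1.3° (0.022 rad), and the gripper had let go and moved away.
- **Disagreement:** the final top-view yaw fit gave 1.0° against the rack's 2.9°. The arm hid part of the tray there, and the wrist camera had the shelf square to within 0.5°, so I trust that reading; either is inside the 4° limit.
- **Not checked:** I did not pull up on the shelf to test the lock. I also did not measure the jars, mug, tin, bowl and spoon afterwards. I kept the arm clear of them and met no unexpected contact force.

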